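# Third hand at the riveting fixture

### The arm

A 7-joint arm with a two-finger parallel gripper is mounted at the origin on the work surface. World frame = base frame: x ahead of the robot, y to its left, z up, the work surface at z = 0. Lengths are in m, angles in rad, forces in N, time in s.
With the tool pointing down it reaches from about 0.35 to 0.9 m from the base axis. Payload 7.2 kg.
Tool frame: the origin (TCP) lies between the finger pads, 19 mm behind the fingertips; this is the grasp point; z points along the fingers, y is the line along which they close (so a half turn about z gives the same grasp; the last joint's range is limited). The gripper opens to 88 mm and grips with 3 to 60 N. Pads are 20 mm wide; open, the fingers measure 115 mm over their backs; the gripper's body (75 mm by 178 mm) begins 61 mm behind the grasp point.
Start: joints at [1.098, 0.411, -0.013, 1.596, 0.006, 1.134, -0.082], TCP at [0.246, -0.574, 0.241] pointing down, gripper open.
Joint ranges: [-2.95, 2.95], [-0.29, 1.99], [-1.47, 1.44], [0.14, 2.54], [-1.03, 4.17], [0.13, 1.85], [-2.86, 2.86]. Speed limits (rad/s): [2.39, 2.39, 3.01, 3.01, 3.14, 3.14, 3.14].

### API

Orientations are given as [roll, pitch, yaw] about the fixed x, y, z axes, in that order (R = Rz(yaw) Ry(pitch) Rx(roll)).
In Python, from rig import status, vision, workorder, nets gives the robot as it stands.
- The arm moves only by the shell command python3 -m jog, which reads ROWS from standard input. ROWS is a JSON list of rows, 1 to 20 of them, each an object with the fields jaw (the finger opening in m), sx, sy, sz (the shift in fractions of the full range, 1 being 0.75 m), wx, wy, wz (a rotation vector in shares of 4 rad (1.0 is 4 rad)); a field left out counts as zero (the opening has to be given); each row shifts and turns the commanded pose from where the row before left it, along the tool's axes as they then stand; what a row does not reach is not made up. A row lasts 1/12 s, in which the tool goes at most 0.0417 m and 0.125 rad, less where a joint would pass 70% of its speed; a pose out of reach is approached as far as the arm can. The fingers move at their own pace and stop on an object; the grip force is fixed at half the most. Time passes only in rows, so rows that do not move let the fingers close. It prints the time, the measured TCP pose, the force, the opening and the grip force at its end. No shift or turn number may pass 1 either way. Input that does not fit is refused with a message, and nothing moves.
- status.sense(): the state, without advancing time (a new reading comes with each control period).
- vision.get_image(name): name is "scene" or "top"; returns a dict with "frame" (384x512x3 uint8, red, green, blue), "vertical_fov" (degrees; the focal length in pixels is half the picture's height over the tangent of half this angle, whatever the lens; pixels are square), "cx", "cy" (the principal point, pixels), "world_from_camera" (4x4, takes a point from camera to world coordinates). Camera axes: x right, y down, z forward; pixel columns grow to the right and rows downward; lengths in m; the calibration is good to about 2 mm. A picture is of the moment at which its call begins. There is no depth.
- workorder.sign_off(): hands the job in; it is judged then, once.
Trained networks look in the newest picture that a camera, given by its name, has taken for a name from the list of things; names that differ only in an ending like _2 or _b are one class to them, and where a whole thing is asked for, a point or a joint stands for the part that bears it (a point fixed in the world has none). Each returns a list of dicts, best first, with "confidence" (0 to 1); they miss things now and then, are a little off and sometimes report something else, mostly with a low value. They report only what shows in the picture. A call takes as long as a camera call. They do not tell look-alikes from the thing itself.
- nets.look_for(camera, name): "rect" ([left, top, right, bottom] in pixels, round what is visible of it).
- nets.trace(camera, name): "mask" (384x512 bool, what is visible of it) and "rect" ([left, top, right, bottom] in pixels, round what is visible of it).
The state is a dict: "time_s": time; "joints": joint angles; "joint_vel": joint speeds; "joint_torque": joint torques, N m; "tool_pos": TCP position; "eef_rot": TCP orientation; "wrist_force": force on the tool from outside, world axes, zero at the start; "torque": the same for the moment, N m; "finger_gap": finger opening in m; "grip_force": force on a finger pad.
Only numpy, scipy, OpenCV 4.12 (cv2) and the standard library are available. Lean on these libraries where they do the work, as an engineer would, in place of code of your own. Each camera call takes 0.05 s, during which the arm holds its last target. There are 200 camera calls.

### The job

Pick up the loose shear handle, lay it flat on the bed of the riveting fixture with its head between the two guide rails, and push it nose-first against the sprung stop until the stop is about half-way in (about 8 N), never bottoming it. Hold it by the shank so that the rivet eye stays clear from above, keep that push steady for a few seconds, and finish while still holding it there for the person who will rivet it; leave the other things on the bench alone.

Things in the scene. Friction and masses are not known exactly. Their poses are not given: they have to be found in the camera images.
- handle: Loose shear handle half, bare aluminium, 0.16 kg. Origin: underside of the shank, on its centre line; x runs to the head. Straight shank 18 mm wide, 16 high, x -70 to +55 mm; grip across y near x = -20 (centre of mass near 0). Behind it the tail bends to -y, ending at (-125, -26). Head: round boss 36 mm across, 12 thick, at x = +70 with a dark rivet eye, then a flat nose 30 wide ending at x = +95.
- eye (a point): Rivet eye of the handle: top centre of the head's boss, handle frame x = +70, y = 0, z = +12 mm.
- nose (a point): Middle of the flat front face of the handle's nose, handle frame x = +95, y = 0, z = +6 mm.
- fixture: Fixed riveting fixture: steel bed 270 x 110 mm, top at z = 35 mm. Origin: underside centre; x = pressing direction, to the stop. Two guide rails, x +20 to +102 mm, inner faces at y = -21 and +21, 14 high, 16 wide; bed clear before them. Sprung stop between them, housing behind it (x 115 to 133, 32 high). A dark line across each rail at x = +83 shows where the stop's face is at half travel.
- stop (a joint): How far the sprung stop is pushed in, m: 0 fully out, 0.016 bottomed, half-way 0.008. Slides along the fixture's +x. Spring force is 3 N as it starts to move plus 600 N/m (5 N at 3.3 mm, 7.8 N at 8 mm, 11 N at 13.3 mm); it springs back when let go.
- stop_face (a point): Centre of the front face of the moving aluminium block of the sprung stop, 20 x 36 mm and 22 mm high, just above the bed. The nose meets this face. Fixture frame: x = +75 mm when out, +83 mm half-way in, z = +46.5 mm.
- blade: Bystander: a curved steel shear blade, 185 mm long and 6 mm thick with a narrow tang and a pointed tip, flat on the bench; it may lie at either of two places, the handle at the other. Origin: underside, near its pivot.
- hammer: Bystander: hammer lying on the bench beyond the handle and blade. Origin at its underside.
- punch: Bystander: dark steel drift punch standing upright, 38 mm across, 80 mm high. Origin: centre of its underside.
- rivet_tin: Bystander: open steel tin left of the fixture, 68 mm across, 40 mm high. Origin: centre of its underside.
- wrench: Bystander: wrench lying left of the fixture. Origin at its underside.
- oil: Bystander: white oil bottle standing at the far left, 60 mm across, 150 mm high. Origin: centre of its underside.
There are look-alikes about, which are no part of the job. Of the things shaped like the handle, the aluminium one is meant.

How it is judged:
On the way, in this order (a step that is already met when the one before it is completed fails the run):
1. the handle is lifted off the bench, all above the fixture's bed height (height (world z) of handle above 0.036 m), for 0.1 s.
2. the handle, flat between the guide rails and held by the shank, is pressed against the stop with 5 to 11 N, steadily for 1.5 s (contact force between handle and stop between 5 and 11 N and value of joint stop between 0.003 and 0.0135 m and y of eye in the frame of fixture between -0.006 and 0.006 m and x of eye in the frame of fixture between 0.04 and 0.07 m and z of eye in the frame of fixture between 0.04 and 0.053 m and angle between handle's own z axis and vertical below 0.1 rad and angle between the x axis of handle and the x axis of fixture, either way round below 0.12 rad and contact force between the fingers and handle above 1 N and horizontal distance between the grasp point and eye above 0.055 m and linear speed of handle below 0.01 m/s), for 1.5 s.
At the end, for the whole second after the job is handed in: To the end the fingers hold the handle (tool centre 55+ mm sideways of the eye); it is at rest, flat on the bed (0.1 rad, eye 40-53 mm high), along the guides (0.12 rad, eye within 6 mm of centre), nose on the stop with 5-11 N, the stop 3-13.5 mm in, the eye at fixture x 40-70 mm (all of step 2); the arm keeps its last pose, push and grip.
It fails at once if the stop is bottomed (pushed in more than 15.5 mm) (value of joint stop above 0.0155 m).
It fails at once if a bystander is moved more than 25 mm (distance of any of blade, hammer, punch, rivet_tin, wrench, oil from where it was at the start of the episode above 0.025 m).
It also fails if it takes over 50 s, if anything falls off the work surface, if the arm or the gripper's body presses on something with over 40 N, if the wrist force passes 120 N, or if a joint passes its speed limit or range.

## Working session

There is one attempt and no reset: what is moved stays moved. The work goes in short steps, Python scripts to look and compute and a shell command to move; the robot and the scene stay as the last step left them, time stands still between calls to the robot, and variables do not carry over. Pictures are saved under pics/ and viewed, at most 10 in all, crops included, and the job is handed in when it is done.

```bash
ls; mkdir -p pics
python3 - <<'E'
from rig import status, vision, nets
import cv2
print(status.sense())
for c in("scene","top"):
    d=vision.get_image(c); cv2.imwrite(f"pics/{c}0.png",cv2.resize(d["frame"][:,:,::-1],(800,600)))
    print(c,d["vertical_fov"],d["cx"],d["cy"],d["world_from_camera"])
    for n in("handle","fixture","stop","blade","punch","eye"):
        print(n,[(round(r["confidence"],2),[int(v) for v in r["rect"]]) for r in nets.look_for(c,n)])
E
```

```text
pics
{'time_s': 0.0, 'joints': array([ 1.09782557,  0.41189837, -0.01274059,  1.5970224 ,  0.00562289,
        1.13431797, -0.08222874]), 'joint_vel': array([-0.00188697, -0.00062585, -0.00088452, -0.00183359,  0.00043997,
        0.00143414, -0.00212865]), 'joint_torque': array([-6.48154455e-04, -5.87950659e+01,  6.41445480e-01, -2.91082442e+01,
       -5.38093562e-02,  1.81555934e-02,  1.53966039e-04]), 'tool_pos': array([ 0.24591516, -0.5740712 ,  0.24051873]), 'eef_rot': array([-3.13998716e+00,  1.23598045e-04,  4.04802530e-01]), 'wrist_force': array([-0.20431095, -0.25557065, -0.03641446]), 'torque': array([-0.02257277, -0.06454649, -0.01641686]), 'grip_force': 0.0, 'finger_gap': 0.08793735389624108}
scene 53.30361481723162 261.9009613219806 194.12181974023667 [[-0.6951648   0.49622917 -0.52009856  1.1010899 ]
 [ 0.7187973   0.4710491  -0.51131516  0.65237385]
 [-0.00873754 -0.72929374 -0.68414493  0.86822544]
 [ 0.          0.          0.          1.        ]]
handle [(0.71, [164, 135, 216, 167]), (0.62, [226, 117, 271, 138]), (0.47, [342, 226, 366, 247])]
fixture [(0.66, [213, 194, 300, 270])]
stop [(0.41, [231, 233, 243, 244])]
blade [(0.82, [200, 163, 230, 193]), (0.68, [156, 211, 174, 235])]
punch [(0.67, [157, 212, 173, 236])]
eye [(0.75, [225, 119, 272, 136]), (0.55, [163, 136, 214, 170])]
top 56.31808321566944 254.29042696804197 190.18988957966215 [[-2.74042716e-02 -9.76468419e-01  2.13912207e-01  2.29383011e-01]
 [-9.99624187e-01  2.69193366e-02 -5.18011915e-03  5.41877304e-02]
 [-7.00151950e-04 -2.13973774e-01 -9.76839155e-01  1.25456896e+00]
 [ 0.00000000e+00  0.00000000e+00  0.00000000e+00  1.00000000e+00]]
handle [(0.67, [358, 168, 376, 226]), (0.59, [326, 266, 396, 285])]
fixture [(0.6, [220, 136, 253, 211])]
stop [(0.54, [232, 140, 235, 149])]
blade [(0.62, [302, 166, 326, 211])]
punch []
eye [(0.86, [329, 264, 391, 285]), (0.59, [356, 169, 371, 231]), (0.17, [234, 144, 238, 149])]
```

View pics/top0.png

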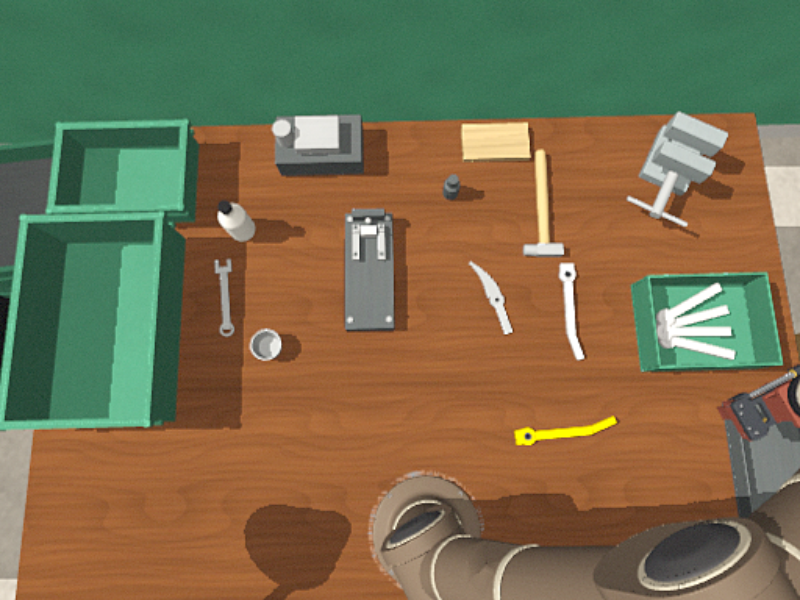

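View pics/scene0.png

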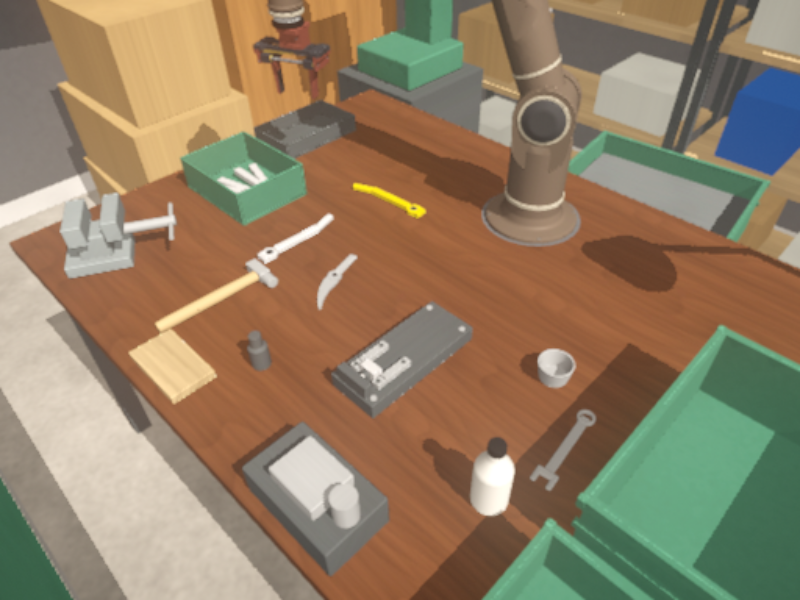

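The top view (800 px scale) shows the bare aluminium handle at (568,270)–(578,357), head up towards the hammer. The yellow look-alike is at (570,430). The fixture is at (370,270) with its stop at the top, (369,230), and the blade at (490,297). The scene view agrees: handle (265,255)–(332,217), fixture (400,355).

I'll fit silhouette models to both views.

```bash
cat > fit.py <<'E'
import numpy as np, cv2
from scipy.optimize import minimize
from rig import vision, nets
def box(x0,x1,y0,y1,z0,z1): return np.array([[x,y,z] for x in(x0,x1) for y in(y0,y1) for z in(z0,z1)])/1e3
a=np.linspace(0,2*np.pi,24,endpoint=False)
HANDLE=[box(-70,55,-9,9,0,16), np.array([[70+18*np.cos(t),18*np.sin(t),z] for t in a for z in(0,12)])/1e3,
  box(70,95,-15,15,0,12), np.array([[x,y,z] for x,y in((-70,-9),(-70,9),(-122,-35),(-128,-17)) for z in(0,16)])/1e3]
FIX=[box(-135,135,-55,55,0,35), box(20,102,-37,-21,35,49), box(20,102,21,37,35,49), box(115,133,-22,22,35,67)]
def snap(c):
    d=vision.get_image(c); d["f"]=192/np.tan(np.radians(d["vertical_fov"]/2)); d["cfw"]=np.linalg.inv(d["world_from_camera"]); return d
def proj(d,P):
    q=np.asarray(P)@d["cfw"][:3,:3].T+d["cfw"][:3,3]
    return q[:,:2]/q[:,2:]*d["f"]+[d["cx"],d["cy"]]
def ray(d,uv,z):
    M=np.array(d["world_from_camera"]); r=M[:3,:3]@[(uv[0]-d["cx"])/d["f"],(uv[1]-d["cy"])/d["f"],1]; o=M[:3,3]
    return o+r*(z-o[2])/r[2]
def place(p,P): # p=x,y,z,yaw
    c,s=np.cos(p[3]),np.sin(p[3]); return P@np.array([[c,-s,0],[s,c,0],[0,0,1]]).T+p[:3]
def render(d,parts,p,S=6):
    im=np.zeros((384*S,512*S),np.uint8)
    for P in parts:
        h=cv2.convexHull((((proj(d,place(p,P))+.5)*S)-.5).astype(np.float32))
        cv2.fillConvexPoly(im,np.round(h*16).astype(np.int32),255,shift=4)
    return cv2.resize(im,(512,384),interpolation=cv2.INTER_AREA)/255.
def fit(views,parts,p0,fixz=None):
    def cost(v):
        p=v if fixz is None else np.array([v[0],v[1],fixz,v[2]])
        return sum(((render(d,parts,p)-m)**2).sum() for d,m in views)
    x0=np.array(p0) if fixz is None else np.array([p0[0],p0[1],p0[3]])
    st=[.01,.01,.01,.1] if fixz is None else [.01,.01,.1]
    sim=np.vstack([x0]+[x0+np.eye(len(x0))[i]*st[i] for i in range(len(x0))])
    r=minimize(cost,x0,method="Nelder-Mead",options=dict(initial_simplex=sim,xatol=2e-4,fatol=.2,maxfev=250)); return r.x,r.fun
def mask(c,name,uv):
    for r in nets.trace(c,name):
        l,t,R,b=r["rect"]
        if l-3<=uv[0]<=R+3 and t-3<=uv[1]<=b+3: return r["mask"].astype(float)
E
cat > run1.py <<'E'
from fit import *
T,S=snap("top"),snap("scene")
np.set_printoptions(precision=4,suppress=True)
vis=[T["frame"].copy(),S["frame"].copy()]
for n,parts,tuv,suv,z0 in(("handle",HANDLE,(366,195),(190,150),0),("fixture",FIX,(237,173),(256,228),0)):
    p0=np.r_[ray(T,tuv,z0)[:2],0,0]; mt=mask("top",n,tuv); ms=mask("scene",n,suv)
    V=[(d,m) for d,m in((T,mt),(S,ms)) if m is not None]; print(n,p0,[m.sum() for _,m in V])
    p,f=fit(V,parts,p0); print("joint",p,f)
    for fz in [0.]:
        q,f=fit(V,parts,p,0.); print("z=0",q,f)
    for v in V: print("single",fit([v],parts,p,0.))
    for i,d in enumerate((T,S)):
        e=(render(d,parts,[q[0],q[1],0,q[2]])>.5).astype(np.uint8)
        vis[i]=vis[i] if 0 else vis[i]
        vis[i]=np.ascontiguousarray(vis[i]); cs,_=cv2.findContours(e,0,2); 
        globals().setdefault("C",[[],[]])[i].extend(cs)
o=[]
for i,(x,y,w,h) in enumerate(((205,125,200,120),(150,125,170,155))):
    k=4 if i==0 else 3
    im=cv2.resize(vis[i][y:y+h,x:x+w,::-1],None,fx=k,fy=k,interpolation=cv2.INTER_CUBIC)
    for c in C[i]: cv2.polylines(im,[((c-[x,y]+.5)*k).astype(int)],True,(0,0,255),1)
    cv2.imwrite(f"pics/fit{i}.png",im)
E
python3 run1.py
```

```text
handle [ 0.4756 -0.3506  0.      0.    ] [np.float64(362.0)]
joint [ 0.4777 -0.3446 -0.0019 -0.0473] 24.502683583237218
z=0 [ 0.4784 -0.3426 -0.0493] 25.655686274509804
single (array([ 0.4784, -0.3426, -0.0493]), np.float64(25.655686274509804))
fixture [0.5695 0.1083 0.     0.    ] [np.float64(2500.0), np.float64(3240.0)]
joint [ 0.5659  0.1096  0.0016 -0.0186] 190.05301038062282
z=0 [ 0.5659  0.109  -0.0178] 195.11527873894659
single (array([ 0.5619,  0.1111, -0.0083]), np.float64(70.66642060745866))
single (array([ 0.5667,  0.108 , -0.0118]), np.float64(46.46900422914264))
```

View pics/fit0.png

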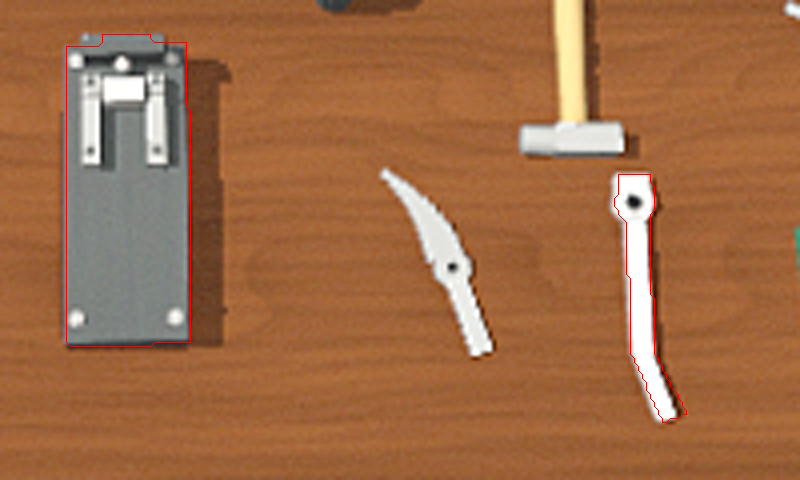

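View pics/fit1.png

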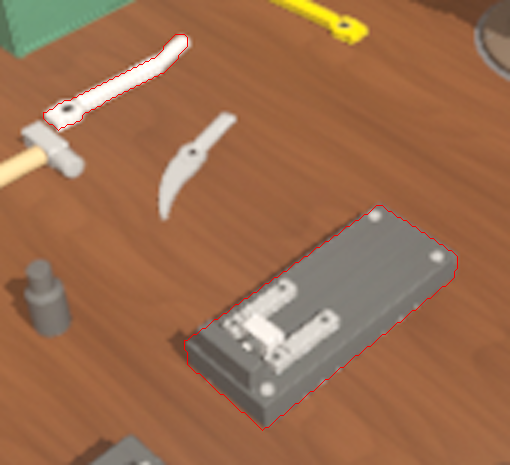

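The overlay matches the handle outline in both views, though in the top view it sits about half a pixel to the right. The fixture fits to about 0.5 px. I'll refine the handle with a brightness mask and work out the grasp.

```bash
cat > run2.py <<'E'
from fit import *
from rig import status
np.set_printoptions(precision=4,suppress=True)
T,S=snap("top"),snap("scene")
p0=[.478,-.343,0,-.049]; V=[]
for d in(T,S):
    roi=cv2.dilate((render(d,HANDLE,p0)>0).astype(np.uint8),np.ones((5,5)))>0
    g=d["frame"][:,:,2].astype(float)  # blue: wood is low
    lo,hi=np.percentile(g[roi],[10,85]); V.append((d,np.clip((g-lo)/(hi-lo),0,1)*roi)); print(lo,hi)
p,f=fit(V,HANDLE,p0); print("joint",p,f)
q,f=fit(V,HANDLE,p0,0.); print("z0",q,f)
for v in V: print("single",fit([v],HANDLE,p0,0.))
s=status.sense(); print(s["tool_pos"],s["eef_rot"])
E
python3 run2.py
```

```text
34.0 255.0
68.0 239.0
joint [ 0.4775 -0.3395  0.0026 -0.0479] 75.9187231278517
z0 [ 0.4777 -0.3408 -0.0521] 86.50588313741929
single (array([ 0.4773, -0.3401, -0.0509]), np.float64(37.003091664789835))
single (array([ 0.4765, -0.3434, -0.0379]), np.float64(34.63948597557418))
[ 0.2461 -0.5745  0.2413] [-3.1415 -0.      0.4048]
```

The rows are not in the units I measure in: shifts go in shares of 0.75 m and turns go in shares of 4 rad. I convert before sending: 0.0358 m / 0.75 = 0.0477, -0.0165 m / 0.75 = -0.022, 0.114 rad / 4 = 0.0285.

```bash
echo '[{"jaw":0.088,"sx":0.0477,"sy":-0.022},{"jaw":0.088,"sx":0.0477,"sy":-0.022},{"jaw":0.088,"sx":0.0477,"sy":-0.022},{"jaw":0.088,"sx":0.0477,"sy":-0.022},{"jaw":0.088,"sx":0.0477,"sy":-0.022},{"jaw":0.088,"sx":0.0477,"sy":-0.022},{"jaw":0.088,"sx":0.0477,"sy":-0.022},{"jaw":0.088,"sx":0.0477,"sy":-0.022},{"jaw":0.088,"sz":0.04,"wz":0.0285},{"jaw":0.088,"sz":0.04,"wz":0.0285},{"jaw":0.088,"sz":0.04,"wz":0.0285},{"jaw":0.088,"sz":0.04,"wz":0.0285},{"jaw":0.088},{"jaw":0.088}]' | python3 -m jog
```

```text
time_s: 2.27
tool_pos: [0.4568, -0.3398, 0.1206]
eef_rot: [-3.14, 0.003, -0.047]
wrist_force: [0.1, 0.8, 0.3]
finger_gap: 0.0878
grip_force: 0.0
```

Scaled: 0.033 m / 0.75 = 0.044, 0.02 m / 0.75 = 0.0267.

```bash
echo '[{"jaw":0.088,"sz":0.044},{"jaw":0.088,"sz":0.044},{"jaw":0.088,"sz":0.0267},{"jaw":0.088,"sz":0.0173},{"jaw":0.088},{"jaw":0.088},{"jaw":0},{"jaw":0},{"jaw":0},{"jaw":0},{"jaw":0},{"jaw":0},{"jaw":0},{"jaw":0}]' | python3 -m jog
```

```text
time_s: 3.43
tool_pos: [0.4574, -0.3404, 0.0223]
eef_rot: [-3.142, 0.0, -0.051]
wrist_force: [0.3, 0.1, 0.6]
finger_gap: 0.0379
grip_force: 0.0
```

```bash
echo '[{"jaw":0},{"jaw":0},{"jaw":0},{"jaw":0},{"jaw":0},{"jaw":0},{"jaw":0},{"jaw":0}]' | python3 -m jog
```

```text
time_s: 4.1
tool_pos: [0.4574, -0.3403, 0.0223]
eef_rot: [-3.142, 0.0, -0.051]
wrist_force: [-0.0, -0.3, -0.7]
finger_gap: 0.0179
grip_force: 30.0
```

Scaled: -0.0376 m / 0.75 = -0.0501, -0.003 m / 0.75 = -0.004, -0.036 rad / 4 = -0.009.

```bash
echo '[{"jaw":0,"sz":-0.0267},{"jaw":0,"sz":-0.04},{"jaw":0,"sz":-0.04},{"jaw":0,"sz":-0.04,"wz":-0.009},{"jaw":0,"sy":-0.0501},{"jaw":0,"sy":-0.0501},{"jaw":0,"sy":-0.0501},{"jaw":0,"sy":-0.0501},{"jaw":0,"sy":-0.0501},{"jaw":0,"sy":-0.0501},{"jaw":0,"sy":-0.0501},{"jaw":0,"sy":-0.0501},{"jaw":0,"sy":-0.0501},{"jaw":0,"sy":-0.0501},{"jaw":0,"sy":-0.0501},{"jaw":0,"sy":-0.0501},{"jaw":0,"sx":-0.004,"sz":0.04},{"jaw":0,"sz":0.0333},{"jaw":0},{"jaw":0}]' | python3 -m jog
```

```text
time_s: 5.77
tool_pos: [0.4601, 0.1105, 0.0766]
eef_rot: [3.141, 0.003, -0.015]
wrist_force: [0.9, -0.2, -1.3]
finger_gap: 0.0177
grip_force: 30.0
```

Run:
```python
from fit import *
for c,(x,y,w,h) in(("top",(205,125,70,105)),("scene",(190,170,130,110))):
    d=snap(c); cv2.imwrite(f"pics/{c}2.png",cv2.resize(d["frame"][y:y+h,x:x+w,::-1],None,fx=5,fy=5,interpolation=cv2.INTER_CUBIC))
```

```text
(no output)
```

View pics/top2.png

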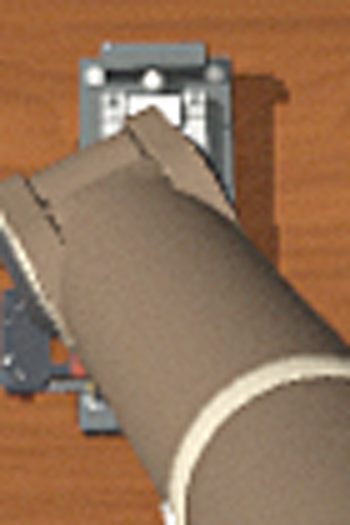

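View pics/scene2.png

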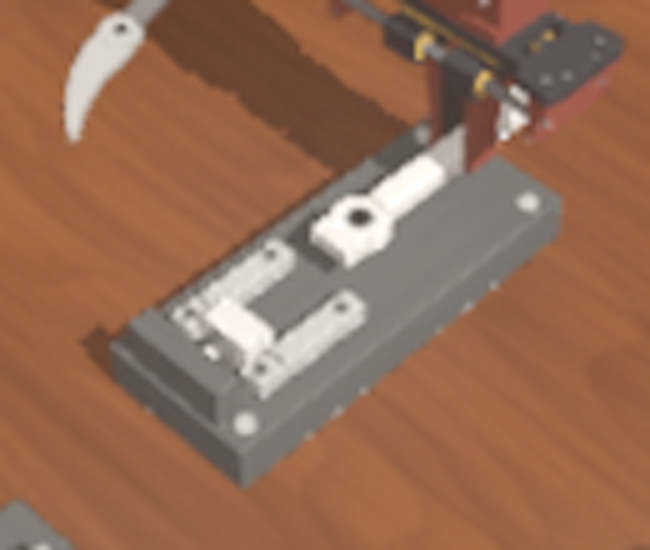

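The scene crop shows the handle level in the grip about 20 mm above the bed, nose just short of the rails, eye at crop (358,217), roughly central. The arm hides the handle in the top view. I'll lower it to the bed, then measure the alignment.

Scaled: 0.01 m / 0.75 = 0.0133, 0.005 m / 0.75 = 0.0067.

```bash
echo '[{"jaw":0,"sz":0.0133},{"jaw":0,"sz":0.0067},{"jaw":0,"sz":0.004},{"jaw":0,"sz":0.0013},{"jaw":0},{"jaw":0}]' | python3 -m jog
cat > run3.py <<'E'
from fit import *
from rig import status
np.set_printoptions(precision=4,suppress=True)
S=snap("scene"); f0=[.5665,.1085,0,-.013]
g=S["frame"][:,:,2].astype(float)
RAILS=[FIX[1],FIX[2]]
st=status.sense(); t=st["tool_pos"]; yaw=st["eef_rot"][2]
h0=np.array([t[0]+.02,t[1]-.0003,t[2]-.0223,yaw])
roi=cv2.dilate((render(S,RAILS,f0)>0).astype(np.uint8),np.ones((3,3)))>0
stop=cv2.dilate((render(S,[box(73,100,-18,18,35,58)],f0)>0).astype(np.uint8),np.ones((3,3)))>0
hd=cv2.dilate((render(S,HANDLE[:3],h0)>0).astype(np.uint8),np.ones((5,5)))>0
roi&=~stop&~hd
m=np.clip((g-95)/(190-95),0,1)
def cost(v):
    r=render(S,RAILS,[v[0],v[1],0,v[2]]); return (((r-m)**2)*roi).sum()
r=minimize(cost,[f0[0],f0[1],f0[3]],method="Nelder-Mead",options=dict(initial_simplex=np.array([[.5665,.1085,-.013],[.5715,.1085,-.013],[.5665,.1135,-.013],[.5665,.1085,.03]]),xatol=1e-4,fatol=.02))
print("rails fit",r.x,r.fun,g[roi].min(),g[roi].max())
mf=mask("scene","fixture",(250,240))
# handle: front part only (away from fingers)
FR=[box(15,55,-9,9,0,16),HANDLE[1],HANDLE[2]]
roi2=cv2.dilate((render(S,FR,h0)>0).astype(np.uint8),np.ones((7,7)))>0
roi2&=~(render(S,[box(-70,13,-30,30,0,60)],h0)>0)
rl=cv2.dilate((render(S,RAILS,f0)>0).astype(np.uint8),np.ones((3,3)))>0
m2=np.clip((g-115)/(225-115),0,1); w=roi2&~rl
def c2(v): return (((render(S,FR,[v[0],v[1],h0[2],v[2]])-m2)**2)*w).sum()
r2=minimize(c2,[h0[0],h0[1],h0[3]],method="Nelder-Mead",options=dict(initial_simplex=np.array([h0[[0,1,3]]]*4)+np.vstack([[0,0,0],np.diag([.005,.005,.05])]),xatol=1e-4,fatol=.02))
print("handle",r2.x,r2.fun,"expected",h0)
e=r2.x; F=r.x
for F in(r.x,np.array([.5667,.108,-.0118])):
    c,s=np.cos(F[2]),np.sin(F[2]); R=np.array([[c,s],[-s,c]])
    E=np.array([e[0]+.07*np.cos(e[2]),e[1]+.07*np.sin(e[2])])
    print("eye in fixture",R@(E-F[:2]),"tail-end y",R@(e[:2]-F[:2]),"dyaw",e[2]-F[2])
# dark eye centroid
u=proj(S,place(h0,np.array([[.07,0,.012]])))[0]; x,y=np.round(u).astype(int)
P=255-g[y-4:y+5,x-5:x+6]; P=np.clip(P-130,0,None); yy,xx=np.mgrid[y-4:y+5,x-5:x+6]
c=np.array([(P*xx).sum(),(P*yy).sum()])/P.sum(); print("eye px",u,c,ray(S,c,h0[2]+.012))
E
python3 run3.py
```

```text
time_s: 6.37
tool_pos: [0.4613, 0.1108, 0.0584]
eef_rot: [3.142, -0.0, -0.015]
wrist_force: [0.2, -0.2, -0.9]
finger_gap: 0.0175
grip_force: 30.0
rails fit [ 0.5632  0.1091 -0.0087] 16.666149030683915 80.0 218.0
handle [ 0.4787  0.1095 -0.0014] 18.231685556413453 expected [ 0.4814  0.1106  0.0362 -0.0152]
eye in fixture [-0.0145  0.0002] tail-end y [-0.0845 -0.0003] dyaw 0.007215283628035741
eye in fixture [-0.0181  0.0012] tail-end y [-0.0881  0.0005] dyaw 0.010351842014539524
eye px [261.5853 217.7788] [261.5199 217.4985] [0.5507 0.1086 0.0482]
```

Scaled: 0.015 m / 0.75 = 0.02, 0.01 m / 0.75 = 0.0133.

```bash
echo '[{"jaw":0,"sz":0.0011},{"jaw":0},{"jaw":0,"sx":0.0133},{"jaw":0,"sx":0.02},{"jaw":0,"sx":0.02},{"jaw":0,"sx":0.0133},{"jaw":0},{"jaw":0},{"jaw":0}]' | python3 -m jog
```

```text
time_s: 7.22
tool_pos: [0.5106, 0.11, 0.0573]
eef_rot: [3.141, 0.001, -0.015]
wrist_force: [0.6, 0.3, -1.1]
finger_gap: 0.0181
grip_force: 30.0
```

Run:
```python
from fit import *
c,(x,y,w,h)="scene",(190,170,130,110)
d=snap(c); cv2.imwrite(f"pics/{c}3.png",cv2.resize(d["frame"][y:y+h,x:x+w,::-1],None,fx=6,fy=5.4,interpolation=cv2.INTER_CUBIC))
```

```text
(no output)
```

View pics/scene3.png

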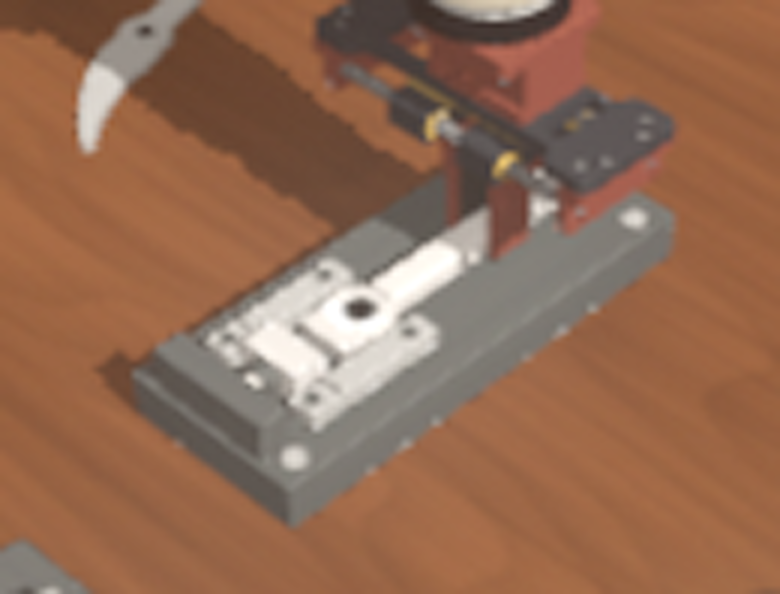

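The head is between the rails with the eye at crop (360,308), and the nose is about 12–15 mm short of the stop. Now I'll make contact slowly.

Scaled: 0.004 m / 0.75 = 0.0053, 0.002 m / 0.75 = 0.0027.

```bash
echo '[{"jaw":0,"sx":0.0053,"sz":0.0007},{"jaw":0,"sx":0.0053},{"jaw":0,"sx":0.0027},{"jaw":0},{"jaw":0},{"jaw":0}]' | python3 -m jog; echo '[{"jaw":0,"sx":0.0027},{"jaw":0,"sx":0.0027},{"jaw":0},{"jaw":0},{"jaw":0}]' | python3 -m jog
```

```text
time_s: 7.77
tool_pos: [0.5215, 0.11, 0.0573]
eef_rot: [-3.141, -0.001, -0.015]
wrist_force: [0.2, -0.4, 1.0]
finger_gap: 0.0179
grip_force: 30.0
time_s: 8.18
tool_pos: [0.5238, 0.11, 0.0572]
eef_rot: [3.141, 0.002, -0.015]
wrist_force: [-6.4, 0.3, 8.3]
finger_gap: 0.0176
grip_force: 30.0
```

Scaled: -0.0004 m / 0.75 = -0.0005.

```bash
echo '[{"jaw":0,"sz":-0.0005},{"jaw":0},{"jaw":0}]' | python3 -m jog; echo '[{"jaw":0,"sx":0.0013},{"jaw":0},{"jaw":0},{"jaw":0}]' | python3 -m jog; python3 run3.py | grep -v "tail"
```

```text
time_s: 8.43
tool_pos: [0.5247, 0.1098, 0.0573]
eef_rot: [3.141, 0.001, -0.015]
wrist_force: [-2.8, 0.2, 2.3]
finger_gap: 0.0182
grip_force: 30.0
time_s: 8.77
tool_pos: [0.5248, 0.1098, 0.0573]
eef_rot: [3.141, 0.003, -0.015]
wrist_force: [-6.9, -0.2, 5.6]
finger_gap: 0.0176
grip_force: 30.0
rails fit [ 0.563   0.1088 -0.003 ] 13.341402720666778 82.0 218.0
handle [ 0.5535  0.1104 -0.0125] 14.0736086883303 expected [ 0.5448  0.1095  0.035  -0.015 ]
eye px [245.8846 229.6104] [246.075  229.3406] [0.6137 0.1081 0.047 ]
```

Scaled: 0.002 m / 0.75 = 0.0027, 0.001 m / 0.75 = 0.0013.

```bash
echo '[{"jaw":0,"sx":0.0027,"sz":-0.0003},{"jaw":0,"sx":0.0013},{"jaw":0,"sx":0.0013},{"jaw":0},{"jaw":0},{"jaw":0},{"jaw":0}]' | python3 -m jog; echo '[{"jaw":0,"sz":-0.0004},{"jaw":0},{"jaw":0},{"jaw":0}]' | python3 -m jog
```

```text
time_s: 9.45
tool_pos: [0.5271, 0.1097, 0.0573]
eef_rot: [3.14, 0.006, -0.015]
wrist_force: [-12.0, 0.1, 10.0]
finger_gap: 0.0177
grip_force: 30.0
time_s: 9.78
tool_pos: [0.5282, 0.1096, 0.0573]
eef_rot: [3.141, 0.004, -0.015]
wrist_force: [-6.9, 0.5, 2.5]
finger_gap: 0.0176
grip_force: 30.0
```

Scaled: 0.001 m / 0.75 = 0.0013, -0.0003 m / 0.75 = -0.0004.

```bash
echo '[{"jaw":0,"sx":0.0013,"sz":-0.0004},{"jaw":0,"sx":0.0013},{"jaw":0},{"jaw":0},{"jaw":0}]' | python3 -m jog; echo '[{"jaw":0,"sx":0.0013,"sz":-0.0003},{"jaw":0},{"jaw":0},{"jaw":0}]' | python3 -m jog
```

```text
time_s: 10.2
tool_pos: [0.5301, 0.1096, 0.0573]
eef_rot: [3.141, 0.004, -0.015]
wrist_force: [-5.9, -0.1, 0.3]
finger_gap: 0.0175
grip_force: 30.0
time_s: 10.53
tool_pos: [0.5309, 0.1095, 0.0574]
eef_rot: [3.141, 0.005, -0.015]
wrist_force: [-6.6, 0.2, -1.0]
finger_gap: 0.0179
grip_force: 30.0
```

Scaled: 0.001 m / 0.75 = 0.0013.

```bash
echo '[{"jaw":0,"sx":0.0013},{"jaw":0,"sx":0.0013},{"jaw":0},{"jaw":0},{"jaw":0},{"jaw":0}]' | python3 -m jog; echo '[{"jaw":0},{"jaw":0}]' | python3 -m jog
python3 - <<'E'
from fit import *
c,(x,y,w,h)="scene",(205,195,80,75)
d=snap(c); cv2.imwrite(f"pics/{c}4.png",cv2.resize(d["frame"][y:y+h,x:x+w,::-1],None,fx=8,fy=8,interpolation=cv2.INTER_CUBIC))
# stop face top edge at candidate travels, overlayed coords
for t in(0,4,8,12): print(t,(proj(d,place([.5645,.1088,0,-.01],np.array([[75+t,-18,57],[75+t,18,57]])/1e3))-[x,y]).round(1)*8)
E
```

```text
time_s: 11.03
tool_pos: [0.5322, 0.1095, 0.0573]
eef_rot: [3.14, 0.006, -0.015]
wrist_force: [-8.0, 0.7, 0.8]
finger_gap: 0.0179
grip_force: 30.0
time_s: 11.2
tool_pos: [0.5322, 0.1095, 0.0573]
eef_rot: [3.14, 0.006, -0.015]
wrist_force: [-7.7, 0.0, 1.0]
finger_gap: 0.018
grip_force: 30.0
0 [[240.  268.8]
 [310.4 323.2]]
4 [[232.  275.2]
 [301.6 329.6]]
8 [[223.2 280.8]
 [293.6 335.2]]
12 [[215.2 287.2]
 [284.8 341.6]]
```

View pics/scene4.png

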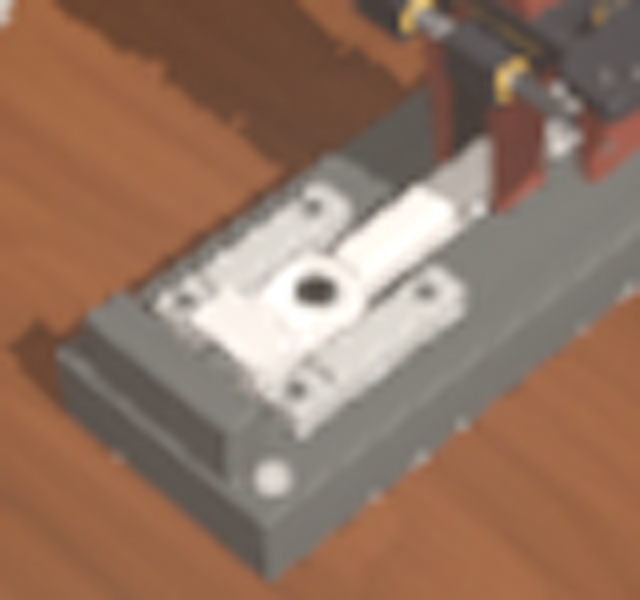

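The nose is in contact with the stop, the eye is visible at crop (317,290), and the face sits near the rail marks. I'll add 1 mm and then hold.

Scaled: 0.001 m / 0.75 = 0.0013, -0.0002 m / 0.75 = -0.0003.

```bash
echo '[{"jaw":0,"sx":0.0013,"sz":-0.0003},{"jaw":0},{"jaw":0},{"jaw":0},{"jaw":0},{"jaw":0},{"jaw":0},{"jaw":0},{"jaw":0},{"jaw":0},{"jaw":0},{"jaw":0},{"jaw":0},{"jaw":0},{"jaw":0},{"jaw":0}]' | python3 -m jog; for i in 1 2 ; do echo '[{"jaw":0},{"jaw":0},{"jaw":0},{"jaw":0},{"jaw":0},{"jaw":0},{"jaw":0},{"jaw":0},{"jaw":0},{"jaw":0},{"jaw":0},{"jaw":0},{"jaw":0},{"jaw":0},{"jaw":0},{"jaw":0}]' | python3 -m jog; done; python3 run3.py
```

```text
time_s: 12.58
tool_pos: [0.5332, 0.1095, 0.0574]
eef_rot: [3.14, 0.006, -0.015]
wrist_force: [-9.0, 0.4, -0.1]
finger_gap: 0.0176
grip_force: 30.0
time_s: 13.92
tool_pos: [0.5331, 0.1095, 0.0574]
eef_rot: [3.14, 0.006, -0.015]
wrist_force: [-8.8, 0.9, 0.6]
finger_gap: 0.0179
grip_force: 30.0
time_s: 15.25
tool_pos: [0.5332, 0.1095, 0.0574]
eef_rot: [3.14, 0.006, -0.015]
wrist_force: [-8.5, 0.5, 0.1]
finger_gap: 0.0178
grip_force: 30.0
rails fit [ 0.563   0.1088 -0.003 ] 13.517488756189023 83.0 218.0
handle [0.562  0.1101 0.0027] 14.453541835466972 expected [ 0.5532  0.1092  0.0351 -0.0145]
eye in fixture [0.069  0.0018] tail-end y [-0.001   0.0014] dyaw 0.005668911794715448
eye in fixture [0.0653 0.0031] tail-end y [-0.0047  0.0021] dyaw 0.01450202841007898
eye px [243.7282 231.1488] [243.9164 230.9948] [0.6224 0.1082 0.0471]
```

```bash
python3 -c "
from rig import workorder; print(workorder.sign_off())"
```

```text
the job is handed in; nothing more can be done
None
```

I handed the job in at about 15 s. The handle lies flat between the rails, still gripped by the shank, and pushes the stop about half-way in: the wrist force held steady at 8.5–9 N for about 4 s, of which I put roughly 8 N on the stop. No result was returned.

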